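# Fit and lock the coarse grid in the vegetable dicer

## Robot

A 6-joint arm with a two-finger parallel gripper is mounted at the origin on the work surface. World frame = base frame: x ahead of the robot, y to its left, z up, the work surface at z = 0. Lengths are in m, angles in rad, forces in N, time in s.
With the tool pointing down it reaches from about 0.375 to 0.9 m from the base axis. Payload 3.1 kg.
Tool frame: the origin (TCP) lies at the centre of the arm's flange, where the gripper is bolted on; the fingertips stand 173 mm ahead of it and the grasp point (between the pads) lies 155 mm ahead of it; z points along the fingers, x is the direction in which the jaws open and shut, and the axes are right-handed (so a half turn about z gives the same grasp; the last joint's range is limited). The gripper opens to 85 mm and grips with 20 to 120 N. Pads are 22 mm wide; open, the fingers measure 114 mm over their backs; the gripper's body (76 mm by 85 mm) begins 54 mm behind the grasp point. The pads swing forward as they close: fully open they stand 13 mm farther back than shut.
Start: joints at [-1.478, 0.527, 1.433, -0, 1.181, -0.178], TCP at [0.168, -0.602, 0.405] pointing down, gripper open.
Joint ranges: [-3.08, 3.08], [-0.75, 2.2], [0.22, 2.44], [-1.43, 4.57], [0, 2.65], [-2.85, 2.85]. Speed limits (rad/s): [2.79, 2.79, 3.14, 3.14, 3.14, 3.14].

## Interface

Orientations are given as a unit quaternion [x, y, z, w].
In Python, from station import manip gives the robot as it stands.
- The arm moves only by the shell command python3 -m jog 'ROWS' [OPENING] [FORCE]. ROWS is JSON, a list that holds one entry, the list of rows, each a list of 4 numbers: the shift along the world's x, y, z in mm, then the turn about the world's z in degrees. A call has exactly 8 rows; each row shifts and turns the commanded pose from where the row before left it; what a row does not reach is not made up. A row lasts 1/8 s, in which the tool goes at most 62.5 mm and 10.7 degrees, less where a joint would pass 70% of its speed; a pose out of reach is approached as far as the arm can. A call is refused whole if a number of a shift passes 62.5 or a number of a turn 10.7, either way. A call with a gripper value outside its range is refused whole. OPENING is the opening in per cent of the stroke, from 0 (shut) to 100 (fully open), set as the call begins (- or left out, the last holds). The fingers move at their own pace and stop on an object; FORCE is the grip in N (left out, the last holds). Time passes only in rows, so rows that do not move let the fingers close, or fill a call up. It gives the time, the measured TCP pose, the force and the opening at its end, in the units of the state.
- manip.sense(): the state, without advancing time (a new reading comes with each control period).
- manip.snapshot(name): name is "scene" or "side" or "wrist"; returns the picture (420x560x3 uint8, red, green, blue); there is no depth.
- manip.camera_info(name): a dict with "fx", "fy", "cx", "cy" (pixels), "R" (3x3) and "t" (3): a world point X has camera coordinates R X + t. Camera axes: x right, y down, z forward; pixel columns grow to the right and rows downward; lengths in m; the calibration is good to about 2 mm. A picture is of the moment at which its call begins: read the wrist's pose just before it. camera_info takes no time and is no camera call; for the wrist camera it gives the pose at the moment of the call.
- manip.sign_off(): hands the job in, once; it reports no verdict.
The state is a dict: "t": time; "q": joint angles; "qd": joint speeds; "tau": joint torques, N m; "tcp_pos": TCP position; "tool_rot": TCP orientation; "force": force on the tool from outside, world axes, zero at the start; "ft_torque": the same for the moment, N m; "finger_gap": opening from 0.0 (shut) to 1.0 (fully open).
Only numpy, scipy, OpenCV 4.12 (cv2) and the standard library are available. Lean on these libraries where they do the work, as an engineer would, in place of code of your own. Each camera call takes 0.05 s, during which the arm holds its last target. There are 200 camera calls.

## Task

Get the vegetable dicer ready for the cabbages: swing its lock handle fully open, lay the coarse grid plate (the one with four big openings) flat and square in the dicer's pocket, then swing the handle fully closed so that its tongue locks the plate in. Leave the fine grid plate, the tin, the cabbage on its tray and the eggs where they are.

Things in the scene. Friction and masses are not known exactly. Their poses are not given: they have to be found in the camera images.
- dicer: White bench vegetable dicer, fixed; its pose varies. Origin: underside centre of its base block, 190 (x) x 170 (y) x 60 (z) mm; x along the pocket's long side, z up. Beyond the base (x 95 to 245 mm, y within +-50; hinge rod at x 115, y +-65) its press head lies folded back, up to 82 mm high. Only the lock handle moves.
- pocket (a point): Centre of the floor of the dicer's rectangular pocket, 45 mm above the table, axes as dicer. The pocket is 114 mm along x by 84 mm along y and 15 mm deep (rim at 60 mm), its mouth chamfered by about 3 mm. A plate seated in it has its origin at this point, either way round.
- lock (a joint): Angle of the L-shaped lock handle about its vertical hinge, rad: 0 = closed stop, 1.571 = open stop, growing counter-clockwise seen from above; starts at 0 to 0.5. Stiff (0.2 N m, about 2 N at the knob), stays where left. Closed: arm points to the dicer's -x, tongue to its +y over the pocket's edge, barring the plate. Open: arm to the dicer's -y, tongue to its -x, clear of the pocket.
- pivot (a point): On the handle's hinge axis, 62 mm above the table, at x 0, y -62 mm in the dicer's frame. Steel hub here: radius 14 mm, top 80 mm above the table. From it run the arm (16 mm wide, 62 to 74 mm above the table, 105 mm to the knob) and, at a right angle, the tongue (16 mm wide, reaching 34 mm from the axis, 62 to 72 mm above the table).
- knob_top (a point): Centre of the top of the upright round black knob at the end of the handle's arm: 26 mm diameter, from 62 to 115 mm above the table, 105 mm from the hinge axis.
- coarse: Loose coarse grid plate, bare steel, 110 (x) x 80 (y) x 12 (z) mm, 0.2 to 0.42 kg, with four big openings (about 35 x 26 mm). Origin: centre of its underside. A grip rib stands in the middle of its top: 14 mm thick (x), 44 mm long (y), from 12 to 37 mm above the underside. It starts lying flat on the table in one of two places, the fine plate in the other.
- fine: Loose fine grid plate: the same outside and the same rib, but with forty small openings. Not wanted; leave it. Origin: centre of its underside.
- tin: Upright closed tin, 72 mm diameter, 150 mm high, loose, near the far side of the handle's open position. Origin: centre of its underside.
- cabbage: Chinese cabbage lying on a white tray (200 (x) x 120 (y) mm), in all 106 mm high, loose, near the outside of the handle's swing. Origin: centre of the tray's underside.
- eggs: Yellow tray of sixteen eggs, 150 x 150 mm, 61 mm high, loose. Origin: centre of its underside.
Not all that is in view belongs to the job. What is shaped like the coarse but red or yellow is not meant.

How it is judged:
On the way, in this order (a step that is already met when the one before it is completed fails the run):
1. the handle is swung fully open (past 1.40 rad) while the coarse plate is still away from the pocket (value of joint lock above 1.4 rad and horizontal distance between coarse and pocket above 0.06 m), for 0.2 s.
2. the coarse plate is seated flat and square in the pocket with the handle still open (horizontal distance between coarse and pocket below 0.005 m and z of coarse in the frame of pocket between -0.003 and 0.003 m and angle between the x axis of coarse and the x axis of dicer, either way round below 0.07 rad and angle between coarse's own z axis and vertical below 0.04 rad and value of joint lock above 1.1 rad), for 0.2 s.
At the end, for the whole second after the job is handed in: Coarse plate in the pocket: within 5 mm across and 3 mm in height of pocket, square to the dicer within 0.07 rad, level within 0.04 rad, at rest; handle still and closed (below 0.12 rad); fine plate, tin, cabbage and eggs within 20 mm of their starts (horizontal distance between coarse and pocket below 0.005 m and z of coarse in the frame of pocket between -0.003 and 0.003 m and angle between the x axis of coarse and the x axis of dicer, either way round below 0.07 rad and angle between coarse's own z axis and vertical below 0.04 rad and value of joint lock below 0.12 rad and velocity of joint lock between -0.05 and 0.05 rad/s and linear speed of coarse below 0.02 m/s and distance of each of tin, cabbage, eggs, fine from where it was at the start of the episode below 0.02 m); the robot touches nothing.
It fails at once if the tin is moved by more than 20 mm (distance of tin from where it was at the start of the episode above 0.02 m).
It fails at once if the cabbage on its tray is moved by more than 20 mm (distance of cabbage from where it was at the start of the episode above 0.02 m).
It fails at once if the egg tray is moved by more than 20 mm (distance of eggs from where it was at the start of the episode above 0.02 m).
It fails at once if the fine plate is moved by more than 20 mm (distance of fine from where it was at the start of the episode above 0.02 m).
It fails at once if the tin is tipped over (beyond 0.35 rad) (angle between tin's own z axis and vertical above 0.35 rad).
It also fails if it takes over 72 s, if anything falls off the work surface, if the arm or the gripper's body presses on something with over 40 N, if the wrist force passes 120 N, or if a joint passes its speed limit or range.

## Working session

There is one attempt and no reset: what is moved stays moved. The work goes in short steps, Python scripts to look and compute and a shell command to move; the robot and the scene stay as the last step left them, time stands still between calls to the robot, and variables do not carry over. Pictures are saved under pics/ and viewed, about 8 in all and at most 12, crops included, and the job is handed in when it is done.

```bash
mkdir -p pics; ls; python3 - <<'E'
from station import manip
import cv2
for n in("scene","side"):
    im=manip.snapshot(n); cv2.imwrite(f"pics/{n}0.png",im[:,:,::-1])
    c=manip.camera_info(n); print(n,c)
print(manip.sense())
E
```

```text
pics
scene {'fx': 396.6557154055755, 'fy': 396.6557154055755, 'cx': 273.0695179784335, 'cy': 208.418542703168, 'R': array([[-0.37168041,  0.928159  ,  0.0193531 ],
       [ 0.53751304,  0.23214992, -0.81067019],
       [-0.75692365, -0.29090768, -0.58518314]]), 't': array([ 0.16489849, -0.21227532,  1.54822704])}
side {'fx': 380.89394415375494, 'fy': 380.89394415375494, 'cx': 273.87845038941475, 'cy': 214.05896655209398, 'R': array([[ 9.78811715e-01, -2.04760281e-01,  9.23846321e-04],
       [-1.12779761e-01, -5.42873756e-01, -8.32207192e-01],
       [ 1.70904510e-01,  8.14469958e-01, -5.54464007e-01]]), 't': array([-0.53639804,  0.17039259,  0.85805967])}
{'t': 0.1, 'q': array([-1.47750055e+00,  5.28373816e-01,  1.43373547e+00,  2.40244162e-05,
        1.18137241e+00, -1.78510309e-01]), 'qd': array([-0.00056082, -0.00262416, -0.00268243,  0.00082244,  0.00025819,
        0.00063943]), 'tau': array([-1.24909989e-04, -4.43304956e+01, -1.78586984e+01, -2.75084267e-04,
        3.83469582e-03, -6.94431989e-06]), 'tcp_pos': array([ 0.16779212, -0.60175367,  0.40384308]), 'tool_rot': array([ 7.96386123e-01, -6.04787774e-01, -6.30642043e-04, -7.03233330e-04]), 'force': array([-1.17290485,  0.54221157,  0.10572061]), 'ft_torque': array([-0.00915183, -0.06916596,  0.00324421]), 'finger_gap': 1.0013809473149715}
```

View pics/scene0.png

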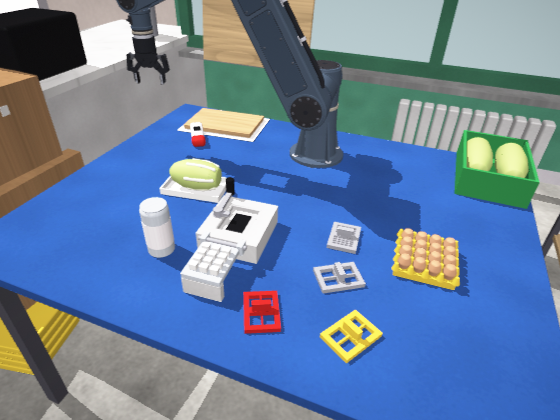

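View pics/side0.png

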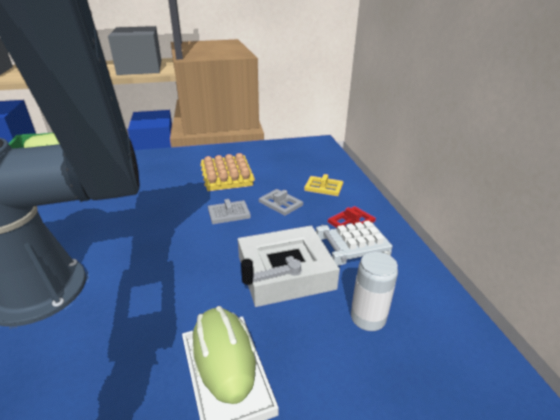

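```bash
cat > h.py <<'E'
import numpy as np, cv2
from station import manip
def ray(n,uv,z,c=None):
    c=c or manip.camera_info(n); R=c['R'];t=c['t']
    d=R.T@np.array([(uv[0]-c['cx'])/c['fx'],(uv[1]-c['cy'])/c['fy'],1]); o=-R.T@t
    return (o+d*(z-o[2])/d[2])[:2]
def proj(c,X):
    p=c['R']@np.asarray(X)+c['t']; return np.array([c['fx']*p[0]/p[2]+c['cx'],c['fy']*p[1]/p[2]+c['cy']])
E
python3 - <<'E'
import cv2,numpy as np
a=cv2.imread('pics/scene0.png')[160:310,130:390];b=cv2.imread('pics/side0.png')[180:340,180:400]
a=cv2.resize(a,(780,450),interpolation=3)[:, :];cv2.imwrite('pics/a.png',a)
b=cv2.resize(b,None,fx=3.5,fy=3.5,interpolation=3);cv2.imwrite('pics/b.png',b)
E
```

```text
(no output)
```

View pics/a.png

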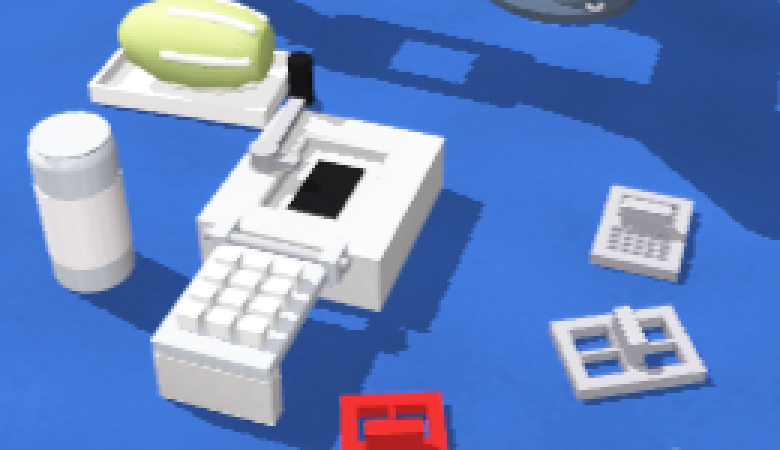

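View pics/b.png

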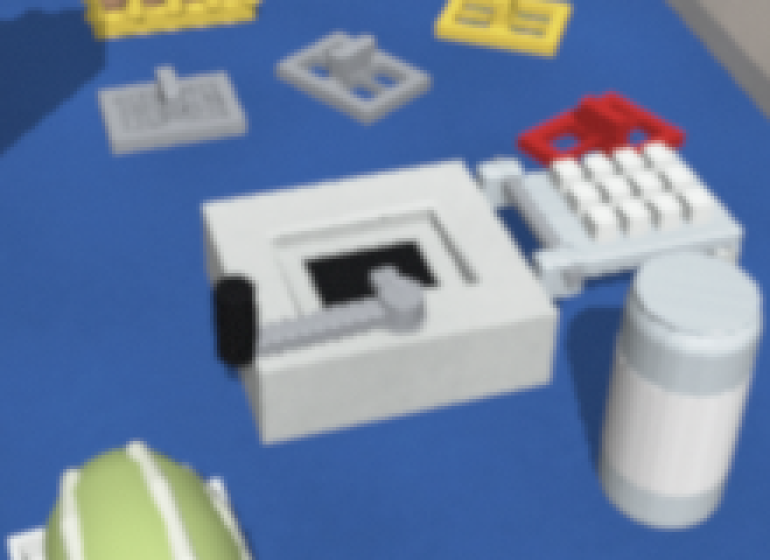

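```bash
python3 - <<'E'
from h import *
np.set_printoptions(precision=4,suppress=True)
S=lambda p:ray('scene',(p[0]/3+130,p[1]/3+160),p[2]); D=lambda p:ray('side',(p[0]/3.5+180,p[1]/3.5+180),p[2])
def show(nm,f,pts,z):
    P=np.array([f((*p,z)) for p in pts]); print(nm,P.tolist() and P.round(3).tolist(),'mean',P.mean(0))
show('base scene',S,[(444,138),(380,260),(200,215),(295,112)],.06)
show('base side',D,[(204,204),(462,163),(556,312),(262,378)],.06)
show('coarse scene',S,[(550,322),(667,306),(707,375),(578,392)],.012)
show('coarse side',D,[(277,68),(335,33),(430,80),(368,120)],.012)
show('rib side top ends',D,[(333,50),(368,38)],.037)
show('fine scene',S,[(612,186),(693,198),(682,272),(592,262)],.012)
show('knob',S,[(301,54)],.115);show('knob',D,[(234,282)],.115)
show('hub',S,[(280,152)],.08);show('hub',D,[(402,282)],.08)
show('tin',S,[(70,128)],.15);show('tin',D,[(695,285)],.15)
show('cab tray scene',S,[(90,92),(275,122)],.02)
E
```

```text
base scene [[0.463, 0.022], [0.651, 0.037], [0.658, -0.134], [0.48, -0.131]] mean [ 0.563  -0.0516]
base side [[0.464, 0.018], [0.652, 0.028], [0.664, -0.136], [0.476, -0.156]] mean [ 0.5638 -0.0614]
coarse scene [[0.617, 0.181], [0.558, 0.27], [0.626, 0.318], [0.685, 0.225]] mean [0.6215 0.2484]
coarse side [[0.557, 0.262], [0.619, 0.311], [0.682, 0.216], [0.616, 0.166]] mean [0.6184 0.2388]
rib side top ends [[0.602, 0.241], [0.636, 0.254]] mean [0.6191 0.2476]
fine scene [[0.41, 0.181], [0.397, 0.259], [0.509, 0.272], [0.528, 0.193]] mean [0.4608 0.2266]
knob [[0.458, -0.133]] mean [ 0.4584 -0.1326]
knob [[0.465, -0.131]] mean [ 0.4648 -0.1314]
hub [[0.57, -0.099]] mean [ 0.5701 -0.0995]
hub [[0.571, -0.112]] mean [ 0.5707 -0.1118]
tin [[0.693, -0.229]] mean [ 0.6931 -0.2293]
tin [[0.701, -0.225]] mean [ 0.7007 -0.2247]
cab tray scene [[0.482, -0.379], [0.453, -0.17]] mean [ 0.4676 -0.2744]
```

```bash
R='x'; python3 -m jog '[[[15,31,0,0],[18,33,0,0],[20,33,0,0],[20,33,0,0],[20,33,0,0],[20,33,0,0],[20,33,0,0],[20,33,0,0]]]' 60 && python3 -m jog '[[[20,33,0,0],[20,33,0,0],[20,33,0,0],[20,33,0,0],[20,33,0,0],[20,33,0,0],[20,20,0,0],[10,10,0,0]]]' && python3 - <<'E'
from h import *
s=manip.sense();print(s['t'],s['tcp_pos'],s['q']);c=manip.camera_info('wrist')
im=manip.snapshot('wrist');cv2.imwrite('pics/w1.png',im[:,:,::-1]);print(c, -c['R'].T@c['t'])
E
```

```text
t: 1.1
tcp_pos: [0.3212, -0.3388, 0.4045]
tool_rot: [0.796, -0.605, -0.0, -0.0]
force: [0.6, -0.3, 0.8]
finger_gap: 0.598
t: 2.1
tcp_pos: [0.4714, -0.1109, 0.4045]
tool_rot: [0.797, -0.604, -0.0, 0.0]
force: [-0.8, -0.3, -0.1]
finger_gap: 0.598
2.1 [ 0.47141564 -0.11094264  0.40452122] [-4.62372062e-01  3.39539372e-01  1.77688955e+00 -7.43534402e-05
  1.02550994e+00  8.34873874e-01]
{'fx': 350.4880478986899, 'fy': 350.4880478986899, 'cx': 274.53052790130266, 'cy': 206.39605422322836, 'R': array([[ 2.70868517e-01, -9.62616099e-01, -7.01593329e-04],
       [-9.15712677e-01, -2.57895059e-01,  3.08156506e-01],
       [-2.96817351e-01, -8.28274380e-02, -9.51335417e-01]]), 't': array([-0.23350777,  0.36338597,  0.50955045])} [ 0.54725046 -0.08885813  0.37260981]
```

View pics/w1.png

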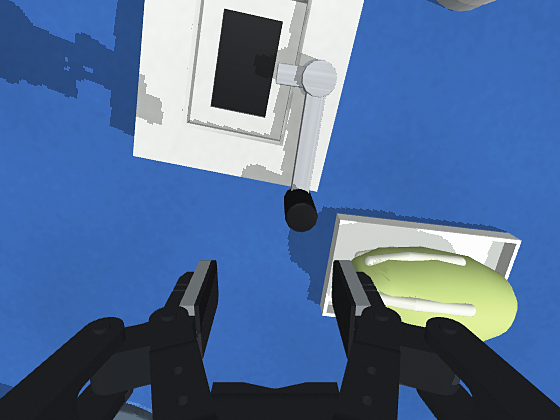

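```bash
cat >> h.py <<'E'
C1=None
E
python3 - <<'E'
from h import *
for n,p,z in [('hub',(319,78),.08),('knob',(300,216),.115),('cornA',(134,156),.06),('cornB',(316,191),.06),('edge',(147,0),.06),('pkA',(188,122),.06),('pkB',(281,142),.06),('trayA',(337,214),.02),('trayB',(521,240),.02),('trayC',(322,315),.02)]:
    print(n,ray('wrist',p,z).round(4))
E
```

```text
hub [ 0.5684 -0.1189]
knob [ 0.4656 -0.1321]
cornA [0.4623 0.0185]
cornB [ 0.4755 -0.1485]
edge [0.5881 0.0274]
pkA [ 0.5046 -0.0223]
pkB [ 0.51  -0.105]
trayA [ 0.4482 -0.1854]
trayB [ 0.4741 -0.3883]
trayC [ 0.3244 -0.2091]
```

```bash
python3 -m jog '[[[-3,-11,-10,0],[-3,-10,-25,0],[0,0,-30,0],[0,0,-30,0],[0,0,-30,0],[0,0,-20,0],[0,0,-9,0],[0,0,0,0]]]' 60 30 && python3 -m jog '[[[0,0,0,0],[0,0,0,0],[0,0,0,0],[0,0,0,0],[0,0,0,0],[0,0,0,0],[0,0,0,0],[0,0,0,0]]]' 0 40; python3 - <<'E'
import numpy as np
# arc deltas from 187.3deg
a=np.radians(187.3+np.array([0,3,8,14,20,26,32,38,44,50,56,62,68,74,79,82,84.5]))
p=105*np.c_[np.cos(a),np.sin(a)];print(np.diff(p,axis=0).round(1).tolist())
E
```

```text
t: 3.15
tcp_pos: [0.4643, -0.1339, 0.2502]
tool_rot: [0.796, -0.605, -0.001, 0.0]
force: [-0.5, -0.3, -0.2]
finger_gap: 0.604
t: 4.15
tcp_pos: [0.465, -0.1333, 0.2516]
tool_rot: [0.797, -0.605, 0.001, 0.0]
force: [-1.9, -2.6, 6.7]
finger_gap: 0.29
[[0.8, -5.4], [2.0, -8.9], [3.5, -10.4], [4.5, -10.0], [5.5, -9.5], [6.5, -8.9], [7.4, -8.1], [8.2, -7.3], [8.9, -6.4], [9.5, -5.4], [10.1, -4.4], [10.5, -3.3], [10.8, -2.2], [9.1, -1.0], [5.5, -0.2], [4.6, 0.0]]
```

```bash
python3 -m jog '[[[0.8,-5.4,0,3],[2,-8.9,0,5],[3.5,-10.4,0,6],[4.5,-10,0,6],[5.5,-9.5,0,6],[6.5,-8.9,0,6],[7.4,-8.1,0,6],[8.2,-7.3,0,6]]]'
```

```text
t: 5.15
tcp_pos: [0.5033, -0.2012, 0.2516]
tool_rot: [0.965, -0.261, -0.0, -0.0]
force: [-1.2, 2.5, 7.4]
finger_gap: 0.292
```

```bash
python3 -m jog '[[[8.9,-6.4,0,6],[9.5,-5.4,0,6],[10.1,-4.4,0,6],[10.5,-3.3,0,6],[10.8,-2.2,0,6],[9.1,-1,0,5],[5.5,-0.2,0,3],[4.6,0,0,2.5]]]' && python3 -m jog '[[[0,0,0,0],[0,0,0,0],[0,0,0,0],[0,0,0,0],[0,0,0,0],[0,0,0,0],[0,0,0,0],[0,0,0,0]]]'
```

```text
t: 6.15
tcp_pos: [0.5719, -0.2236, 0.2516]
tool_rot: [0.996, 0.089, -0.001, -0.001]
force: [-4.6, 1.4, 7.2]
finger_gap: 0.292
t: 7.15
tcp_pos: [0.5721, -0.2235, 0.2516]
tool_rot: [0.996, 0.089, -0.0, -0.0]
force: [-2.1, 2.1, 6.7]
finger_gap: 0.293
```

```bash
python3 -m jog '[[[0,0,0,0],[0,0,0,0],[0,0,0,0],[0,0,10,0],[0,0,25,0],[0,0,35,0],[0,0,45,0],[0,0,40,0]]]' 55 && python3 - <<'E'
from h import *
im=manip.snapshot('wrist');cv2.imwrite('pics/w2.png',im[:,:,::-1])
c=manip.camera_info('wrist')
g=cv2.cvtColor(im,cv2.COLOR_RGB2HSV); m=(g[...,2]<55)
k=proj(c,[.5755,-.2245,.115]);print(k)
x,y=k.astype(int);sub=m[y-40:y+40,x-40:x+40];n,l,st,ce=cv2.connectedComponentsWithStats(sub.astype(np.uint8));print(st,ce+[x-40,y-40])
E
python3 -m jog '[[[1,20,0,-4],[3,30,0,-8],[3,30,0,-8],[3,35,0,-8],[3,40,0,-8],[3,40,0,-8],[4,40,0,-8],[4,40,0,-8]]]' && python3 -m jog '[[[4,40,0,-7],[4,40,0,0],[4,40,0,0],[4,35,0,0],[4,25,0,0],[4,12,0,0],[0,0,0,0],[0,0,0,0]]]' &&  python3 - <<'E'
from h import *
s=manip.sense();print(s['t'],s['tcp_pos'],s['q']);
c=manip.camera_info('wrist');im=manip.snapshot('wrist');cv2.imwrite('pics/w3.png',im[:,:,::-1])
import pickle;pickle.dump(c,open('c3.pkl','wb'))
E
```

```text
t: 8.15
tcp_pos: [0.5721, -0.2244, 0.408]
tool_rot: [0.996, 0.088, 0.001, 0.0]
force: [0.8, -0.2, -0.1]
finger_gap: 0.547
[273.75172857 195.44738311]
[[   0    0   80   80 5327]
 [  26   18   32   42 1073]] [[272.17477004 194.70583818]
 [274.11463187 193.47809879]]
t: 9.2
tcp_pos: [0.5961, 0.0518, 0.4062]
tool_rot: [0.906, -0.424, 0.0, -0.0]
force: [0.8, -0.3, -1.1]
finger_gap: 0.55
t: 10.2
tcp_pos: [0.6203, 0.2415, 0.4056]
tool_rot: [0.879, -0.477, -0.0, 0.0]
force: [0.3, -0.7, 1.0]
finger_gap: 0.548
10.2 [0.6203294  0.24151398 0.40558466] [ 2.03852791e-01  5.83118397e-01  1.32151139e+00 -5.89607525e-04
  1.23762078e+00  1.19866930e+00]
```

View pics/w3.png

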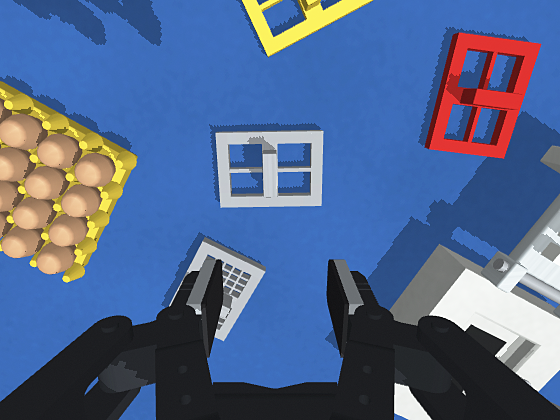

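```bash
python3 - <<'E'
from h import *
import pickle;c=pickle.load(open('c3.pkl','rb'))
im=cv2.imread('pics/w3.png');h=cv2.cvtColor(im,cv2.COLOR_BGR2HSV)
m=((h[...,1]<60)&(h[...,2]>90)).astype(np.uint8)
n,l,st,ce=cv2.connectedComponentsWithStats(m); i=l[203,240] or l[200,230];print(st[i])
ct=max(cv2.findContours((l==i).astype(np.uint8),0,1)[0],key=cv2.contourArea)[:,0]
P=np.array([ray('wrist',p,.012,c) for p in ct])*1000
r=cv2.minAreaRect(P.astype(np.float32));print(r,cv2.boxPoints(r))
# rib top: bright in x ~264-278
for p in [(264,148),(276,148),(264,196),(277,196)]:print(ray('wrist',p,.037,c))
print(m.shape); cv2.imwrite('pics/c3.png',cv2.resize(im[115:225,200:340],None,fx=4,fy=4,interpolation=3))
E
```

```text
[ 216  130  107   78 5013]
((619.22314453125, 247.75741577148438), (80.71406555175781, 109.42616271972656), 34.03192901611328) [[555.15784 270.51355]
 [616.3987  179.82925]
 [683.28845 225.00128]
 [622.0476  315.68558]]
[0.63857794 0.26631744]
[0.64484856 0.25668191]
[0.59820191 0.24057561]
[0.60529472 0.22967855]
(420, 560)
```

View pics/c3.png

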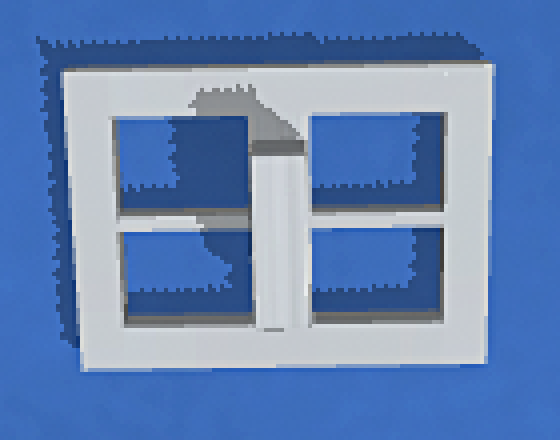

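```bash
python3 -m jog '[[[-0.4,3,-20,1],[-0.4,3.5,-35,0],[0,0,-40,0],[0,0,-40,0],[0,0,-35,0],[0,0,-25,0],[0,0,-17,0],[0,0,-6,0]]]' && python3 -m jog '[[[0,0,0,0],[0,0,0,0],[0,0,0,0],[0,0,0,0],[0,0,0,0],[0,0,0,0],[0,0,0,0],[0,0,0,0]]]' 0 80
```

```text
t: 11.25
tcp_pos: [0.6194, 0.2484, 0.1869]
tool_rot: [0.883, -0.469, -0.0, 0.0]
force: [-0.0, -0.4, 0.3]
finger_gap: 0.551
t: 12.25
tcp_pos: [0.62, 0.2492, 0.1892]
tool_rot: [0.883, -0.469, 0.001, -0.001]
force: [-0.6, -0.1, 6.3]
finger_gap: 0.146
```

```bash
python3 -m jog '[[[0,0,8,0],[0,0,15,0],[0,0,25,0],[0,0,30,0],[0,0,30,0],[0,0,20,0],[0,-5,12,0],[0,-10,0,0]]]' && python3 -m jog '[[[-2,-14,0,5],[-4,-22,0,6],[-4,-25,0,6],[-4,-25,0,6],[-5,-25,0,6],[-5,-25,0,6],[-5,-25,0,6],[-5,-25,0,6]]]' && python3 -m jog '[[[-5,-25,0,5],[-5,-25,0,4],[-5,-22,0,3],[-4,-16,0,1.3],[-3,-10,0,0],[-0.4,-8,0,0],[0,0,0,0],[0,0,0,0]]]' && python3 - <<'E'
from h import *
import pickle
s=manip.sense();print(s['tcp_pos'],s['force'],s['tool_rot'])
c=manip.camera_info('wrist');im=manip.snapshot('wrist');cv2.imwrite('pics/w4.png',im[:,:,::-1]);pickle.dump((c,s),open('c4.pkl','wb'))
E
```

```text
t: 13.25
tcp_pos: [0.6194, 0.2339, 0.3287]
tool_rot: [0.883, -0.469, 0.001, -0.0]
force: [-0.6, -0.8, -2.7]
finger_gap: 0.143
t: 14.25
tcp_pos: [0.5846, 0.0466, 0.3264]
tool_rot: [0.997, -0.076, -0.001, 0.0]
force: [0.7, -0.7, -2.6]
finger_gap: 0.144
t: 15.25
tcp_pos: [0.5631, -0.0575, 0.3276]
tool_rot: [0.999, 0.038, -0.0, -0.0]
force: [0.2, 0.7, -3.4]
finger_gap: 0.147
[ 0.56306935 -0.05754932  0.32763734] [ 0.20327076  0.72945827 -3.37558696] [ 9.99266621e-01  3.82909802e-02 -5.10081712e-05 -1.32796998e-04]
```

View pics/w4.png

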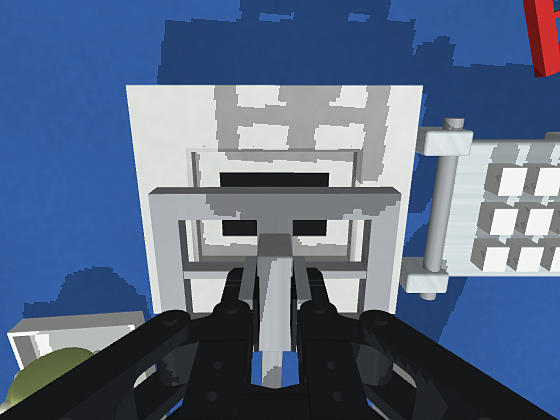

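```bash
python3 - <<'E'
from h import *
import pickle;c,s=pickle.load(open('c4.pkl','rb'))
cv2.imwrite('pics/c4.png',cv2.resize(cv2.imread('pics/w4.png')[75:275,115:435],None,fx=2.5,fy=2.5,interpolation=3))
th=np.radians(4.3);R=np.array([[np.cos(th),-np.sin(th)],[np.sin(th),np.cos(th)]])
def pr(n,o,x,y,z):print(n,proj(c,[*(np.array(o)+R@[x,y]),z]).round(1))
d=[.5636,-.058]
for x in(-.095,.095):pr('base',d,x,.085,.06)
for x in(-.057,.057):pr('pk rim',d,x,.042,.06);pr('pk chamf',d,x-.003*(x<0)+.003*(x>0),.045,.06);pr('floor',d,x,.042,.045)
p=s['tcp_pos'][:2]
for x in(-.055,.055):pr('plate top',p,x,.04,.1504);pr('plate bot',p,x,.04,.1384)
for n,q in[('baseL',(127,86)),('baseR',(422,86))]:print(n,ray('wrist',q,.06,c))
E
```

```text
base [126.3  85. ]
base [425.   85.7]
pk rim [190.8 152.6]
pk chamf [186.1 148.2]
floor [195.6 149.3]
pk rim [360.1 153. ]
pk chamf [364.9 148.6]
floor [355.2 149.7]
plate top [146.5 189.9]
plate bot [155.5 183.1]
plate top [402.6 190.5]
plate bot [393.6 183.7]
baseL [0.46289342 0.01904729]
baseR [0.65007422 0.03353934]
```

View pics/c4.png

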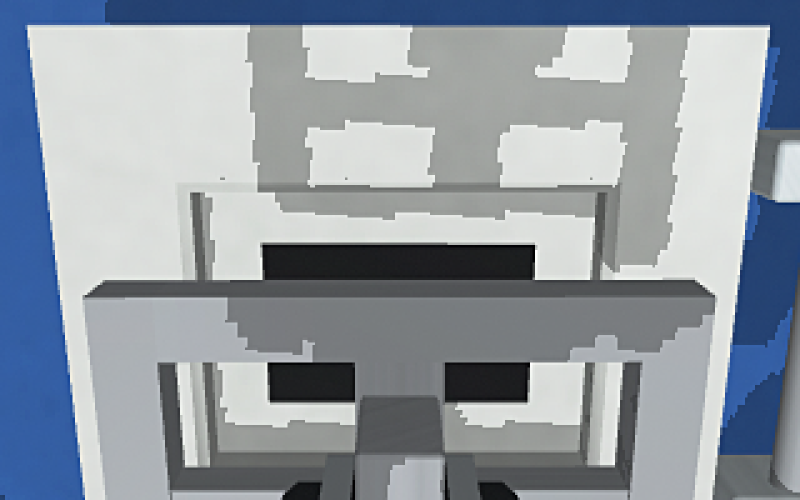

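```bash
python3 -m jog '[[[-0.3,1.2,-5,0],[0,0,-15,0],[0,0,-18,0],[0,0,-18,0],[0,0,-12,0],[0,0,-6,0],[0,0,-2,0],[0,0,0,0]]]' && python3 -m jog '[[[0,0,-2,0],[0,0,-2,0],[0,0,-2,0],[0,0,-2,0],[0,0,-1,0],[0,0,-1,0],[0,0,0,0],[0,0,0,0]]]'
```

```text
t: 16.3
tcp_pos: [0.5629, -0.0568, 0.252]
tool_rot: [0.999, 0.038, 0.0, 0.0]
force: [0.3, -0.6, -3.0]
finger_gap: 0.144
t: 17.3
tcp_pos: [0.5627, -0.0567, 0.2417]
tool_rot: [0.999, 0.038, 0.0, 0.0]
force: [-0.3, -1.4, -2.6]
finger_gap: 0.144
```

```bash
python3 -m jog '[[[0,0,-2,0],[0,0,-1.5,0],[0,0,-1,0],[0,0,-1,0],[0,0,-0.7,0],[0,0,0,0],[0,0,0,0],[0,0,0,0]]]'
```

```text
t: 18.3
tcp_pos: [0.5627, -0.0567, 0.2355]
tool_rot: [0.999, 0.038, 0.0, 0.0]
force: [-0.5, 0.3, -3.3]
finger_gap: 0.141
```

```bash
python3 -m jog '[[[0,0,-0.7,0],[0,0,-0.7,0],[0,0,-0.5,0],[0,0,-0.5,0],[0,0,0,0],[0,0,0,0],[0,0,0,0],[0,0,0,0]]]'
```

```text
t: 19.3
tcp_pos: [0.5627, -0.0567, 0.2341]
tool_rot: [0.999, 0.038, 0.0, 0.0]
force: [-1.9, -0.6, 5.6]
finger_gap: 0.147
```

```bash
python3 -m jog '[[[0,0,0,0],[0,0,0,0],[0,0,0,0],[0,0,0,0],[0,0,10,0],[0,0,25,0],[0,0,35,0],[0,0,40,0]]]' 55 && python3 -m jog '[[[0,-15,35,0],[0,-25,29,0],[2,-32,0,0],[2,-32,0,0],[2,-32,0,0],[2,-20,0,0],[2,-11,0,0],[0,0,0,0]]]' && python3 - <<'E'
from h import *
import pickle
s=manip.sense();print(s['tcp_pos'],s['force'],s['tool_rot'])
c=manip.camera_info('wrist');im=manip.snapshot('wrist');cv2.imwrite('pics/w5.png',im[:,:,::-1]);pickle.dump((c,s),open('c5.pkl','wb'))
E
```

```text
t: 20.3
tcp_pos: [0.5625, -0.0567, 0.3444]
tool_rot: [0.999, 0.038, -0.0, -0.0]
force: [0.5, -0.1, -0.5]
finger_gap: 0.549
t: 21.3
tcp_pos: [0.5728, -0.2239, 0.4071]
tool_rot: [0.999, 0.038, -0.0, -0.0]
force: [-0.1, -0.2, 0.9]
finger_gap: 0.547
[ 0.57276803 -0.22389057  0.40707422] [-0.12899148 -0.20334142  0.91901936] [ 9.99282011e-01  3.78869736e-02 -3.13880082e-05 -1.96128007e-04]
```

View pics/w5.png

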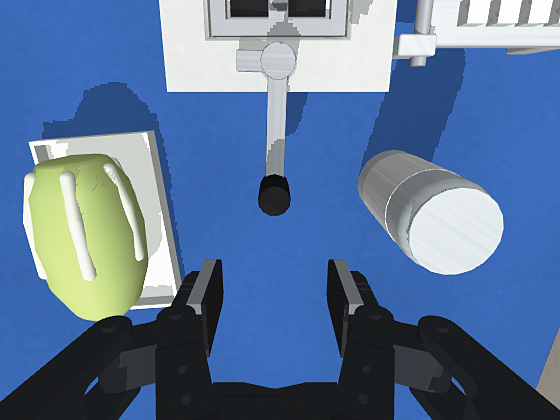

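```bash
python3 - <<'E'
from h import *
a=manip.snapshot('scene')[170:290,170:290,::-1];b=manip.snapshot('side')[205:325,220:360,::-1]
a=cv2.resize(a,(380,380),interpolation=3);b=cv2.resize(b,(420,380),interpolation=3);cv2.imwrite('pics/d.png',np.hstack([a,b]))
print(ray('wrist',(274,198),.115))
E
```

```text
[ 0.57182912 -0.22000771]
```

View pics/d.png

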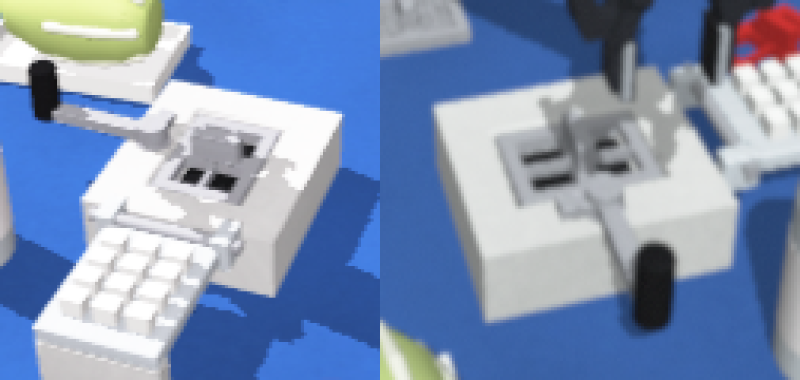

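```bash
python3 -m jog '[[[-0.8,0,-15,0],[0,0.3,-30,0],[0,0,-30,0],[0,0,-30,0],[0,0,-25,0],[0,0,-17,0],[0,0,-9,0],[0,0,0,0]]]' 55 40 && python3 -m jog '[[[0,0,0,0],[0,0,0,0],[0,0,0,0],[0,0,0,0],[0,0,0,0],[0,0,0,0],[0,0,0,0],[0,0,0,0]]]' 0 40; python3 - <<'E'
import numpy as np
a=np.radians(272-np.array([0,3,8,14,20,26,32,38,44,50,56,62,68,74,80,84,86.5,88,88.5]))
p=105*np.c_[np.cos(a),np.sin(a)];print(np.diff(p,axis=0).round(1).tolist())
E
```

```text
t: 22.45
tcp_pos: [0.5719, -0.2233, 0.2507]
tool_rot: [0.999, 0.038, -0.0, -0.0]
force: [-0.1, -0.9, 0.4]
finger_gap: 0.553
t: 23.45
tcp_pos: [0.5723, -0.2236, 0.2521]
tool_rot: [0.999, 0.038, 0.001, 0.001]
force: [-0.5, 0.6, 5.8]
finger_gap: 0.288
[[-5.5, -0.0], [-9.1, 0.6], [-10.9, 1.7], [-10.6, 2.8], [-10.3, 3.9], [-9.8, 5.0], [-9.2, 6.0], [-8.5, 6.9], [-7.8, 7.8], [-6.9, 8.5], [-6.0, 9.2], [-5.0, 9.8], [-3.9, 10.3], [-2.8, 10.6], [-1.3, 7.2], [-0.5, 4.5], [-0.2, 2.7], [-0.1, 0.9]]
```

```bash
python3 -m jog '[[[-5.5,0,0,-3],[-9.1,0.6,0,-5],[-10.9,1.7,0,-6],[-10.6,2.8,0,-6],[-10.3,3.9,0,-6],[-9.8,5,0,-6],[-9.2,6,0,-6],[-8.5,6.9,0,-6]]]' && python3 -m jog '[[[-7.8,7.8,0,-6],[-6.9,8.5,0,-6],[-6,9.2,0,-6],[-5,9.8,0,-6],[-3.9,10.3,0,-6],[-2.8,10.6,0,-5],[-1.3,7.2,0,-2],[-0.5,4.5,0,0]]]'
```

```text
t: 24.45
tcp_pos: [0.4985, -0.1975, 0.2521]
tool_rot: [0.94, -0.341, 0.002, 0.001]
force: [1.6, -2.0, 5.7]
finger_gap: 0.299
t: 25.45
tcp_pos: [0.4641, -0.13, 0.252]
tool_rot: [0.784, -0.621, 0.002, 0.001]
force: [-2.3, -9.3, 7.3]
finger_gap: 0.294
```

```bash
python3 -m jog '[[[0,1.5,0,0],[0,1.5,0,0],[0,1,0,0],[0,0,0,0],[0,0,0,0],[0,0,0,0],[0,0,0,0],[0,0,0,0]]]'
```

```text
t: 26.45
tcp_pos: [0.4641, -0.1271, 0.252]
tool_rot: [0.785, -0.62, 0.002, 0.001]
force: [-5.3, -13.2, 5.2]
finger_gap: 0.292
```

```bash
python3 -m jog '[[[0,0,0,0],[0,0,0,0],[0,0,0,0],[0,0,0,0],[0,0,10,0],[0,0,25,0],[0,0,35,0],[0,0,40,0]]]' 55 && python3 -m jog '[[[0,0,30,0],[0,0,10,0],[0,0,0,0],[0,0,0,0],[0,0,0,0],[0,0,0,0],[0,0,0,0],[0,0,0,0]]]' && python3 - <<'E'
from h import *
s=manip.sense();print(s['tcp_pos'],s['force'])
im=manip.snapshot('wrist')[...,::-1]
c=manip.camera_info('wrist');print(proj(c,[.5683,-.1197,.08]),proj(c,[.5683-.105*np.cos(.075),-.1197-.105*np.sin(.075),.115]))
a=im[:,60:460];b=manip.snapshot('scene')[160:300,130:370,::-1]
b=cv2.resize(b,(400,233),interpolation=3);b=np.vstack([b,np.zeros((187,400,3),np.uint8)]);d=manip.snapshot('side')[195:345,180:400,::-1];b[233:]=cv2.resize(d,(274,187))[:, :].shape and np.pad(cv2.resize(d,(274,187)),((0,0),(0,126),(0,0)))
cv2.imwrite('pics/f.png',np.hstack([a,b]))
E
```

```text
t: 27.45
tcp_pos: [0.4635, -0.1244, 0.3624]
tool_rot: [0.785, -0.62, -0.0, 0.0]
force: [0.5, 0.5, -0.3]
finger_gap: 0.548
t: 28.45
tcp_pos: [0.4638, -0.1247, 0.401]
tool_rot: [0.785, -0.62, -0.0, 0.0]
force: [0.1, -0.4, -0.1]
finger_gap: 0.55
[ 0.46382779 -0.12465129  0.40095803] [ 0.07546951 -0.42124177 -0.09283461]
[301.13122203  60.20469135] [279.35874611 203.40035256]
```

View pics/f.png

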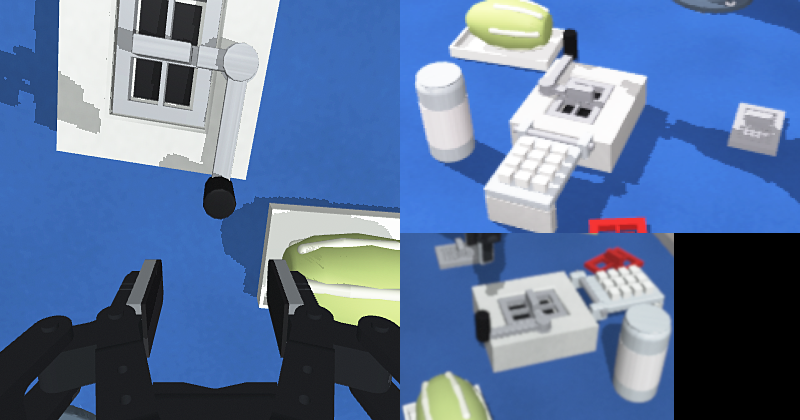

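```bash
python3 -c "
from station import manip;print(manip.sign_off())"
```

```text
the job is handed in; nothing more can be done
None
```

I swung the lock handle open, to about 1.53 rad by the measured knob position. I then laid the coarse plate in the dicer's pocket and swung the handle back to its closed stop. The job is handed in at about 28.6 s of the 72 s allowed, and no verdict was reported.

- **Plate:** it met the pocket floor with the tool at a height of 0.234 m, which is where a seated plate should put it. There was no contact on the way down, and the pictures after release show it lying square in the pocket.
- **Handle:** the knob appears within about 1 pixel of where a closed handle would put it, and the tongue lies over the plate's edge. While closing, the stop pushed back with about 13 N.
- **Other things:** the gripper did not come near the tin, cabbage, fine plate or eggs. The first three look unmoved in the last pictures. The eggs were outside those crops, and I did not re-measure any of these positions in numbers.
- **Arm:** it finished about 110 mm or more clear above everything.

One small disagreement came up before the insertion: the picture showed the plate about 2 mm off the grip centre. I corrected the lowering position by 1.2 mm, and it went in freely. No check failed.

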